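# Load the block feeder of the dental mill

## Task

Load the mill: push the row of four ceramic blocks on the feeder's bed forward as one straight row through the mouth of the machine, without lifting, tipping or scattering them, until the orange carriage inside comes up against its stop and the last block is in flush with the front panel. Then close the feed with the blue gate: lower it level over the two dowels in front of the mouth, without forcing it, so that it sits fully down on both dowel shoulders, and let go. Leave the other things on the worktop where they are.

Things in the scene. Friction and masses are not known exactly. Their poses are not given: they have to be found in the camera images.
- feeder: Block feeder, fixed: white/black housing 150 mm wide (y), x from 0 to 130 mm, 150 mm tall; flat front panel at x=0 faces the robot. In front an open aluminium bed, 112 mm wide, x from -160 to 0 mm, top 15 mm above the worktop, without side rails. Origin on the worktop below the mouth's middle, in the panel's plane; x points into the machine (pushing direction), y left, z up
- mouth (a point): Mouth at the foot of the front panel, 40 mm wide, open from the bed up to 45 mm above it; this point is the middle of its lower edge, in the panel's plane, on the bed; axes as the feeder's. Two steel cheeks 22 mm tall flare from it to about 58 mm apart over the last 22 mm. The tall panel stops a vertical gripper short of it; a tool tilted some 30 degrees, fingertips leading, reaches it
- dowel_left (a point): tip of the left steel dowel, at feeder x=-60, y=+42 mm, 58.5 mm above the worktop: shoulder 16 mm in diameter up to 41 mm above the worktop, then an 8 mm pin up to 51 mm, then a tapered nose. The row passes between the two dowels (68 mm free)
- dowel_right (a point): tip of the right steel dowel, at feeder x=-60, y=-42 mm; as the left one
- gate_seat (a point): where the gate's origin lies when the gate is seated: feeder x = -60 mm, y = 0, 17 mm above the worktop; axes as the feeder's
- carriage (a joint): the orange carriage in the feed channel that the front block pushes back: 0 with its face 18 mm inside the front panel, 0.0625 at its stop (face 80.5 mm inside). It slides stiffly, with 2.5 N, and stays where it is left
- block_0: ceramic mill block, light ivory: 20 mm along the row (x), 36 mm across (y), 24 mm tall, with a 6 mm steel mandrel 12 mm up from its top; 60 g. Origin at the middle of its underside. The four stand on the bed in a loose row along the feeder's x, in any order, some mm apart, a little crooked. Closed up they are 80 mm long, so with the carriage at its stop the last one is flush with the panel
- block_1: ceramic mill block, ivory; as block_0
- block_2: ceramic mill block, dark ivory; as block_0
- block_3: ceramic mill block, white; as block_0
- gate: blue gate, loose, standing on two feet: plate 114 mm (x) by 106 mm (y), 5 mm thick, underside 24 mm above the feet; 160 g. Two 10 mm holes at x=0, y=+42 and -42 mm fit the dowels. Each x end has a turned-down foot 30 mm wide, 8 mm thick; it fits either way round. Origin under its middle, level with the feet's underside. Seated, one foot stands 3 mm off the panel, behind the row, and keeps it in
- gate_grip (a point): middle of the gate's black bar grip: 52 mm long along the gate's x, 14 mm thick in y, from 29 to 57 mm above the feet; this point lies 43 mm above the feet, axes as the gate's
- sealer: bystander: brown jar with black cap, 49 mm diameter, 64 mm tall, to the right of the bed; origin at the middle of its underside
- timer: bystander: red and white kitchen timer, 60 mm diameter, 35 mm tall; origin at the middle of its underside
- burs: bystander: white bur block 32x64x50 mm with burs standing in it, on the left of the housing; origin at the middle of its underside

How it is judged:
By the outcome, as a careful person would: the job done as asked, in the order asked, and still so for the second after the job is handed in, with the robot touching nothing.
It also fails if it takes over 61 s, if anything falls off the work surface, if the arm or the gripper's body presses on something with over 40 N, if the wrist force passes 120 N, or if a joint passes its speed limit or range.

## Robot

A 7-joint arm with a two-finger parallel gripper is mounted at the origin on a cart in front of the work surface, level with it; the furniture and walls round the work are solid. World frame = base frame: x ahead of the robot, y to its left, z up, the work surface at z = 0. Lengths are in m, angles in rad, forces in N, time in s.
With the tool pointing down it reaches from about 0.425 to 0.875 m from the base axis. Payload 8.4 kg.
Tool frame: the origin (TCP) lies at the very end of the fingers, on their centre line; the grasp point (between the pads) lies 19 mm behind it; z points along the fingers, y is the line along which they close (so a half turn about z gives the same grasp; the last joint's range is limited). The gripper opens to 87 mm and grips with 3 to 60 N. Pads are 19 mm wide; open, the fingers measure 117 mm over their backs; the gripper's body (75 mm by 190 mm) begins 51 mm behind the grasp point.
Start: joints at [1.136, 0.333, 0.04, 1.465, -0.013, 1.343, -0.059], TCP at [0.214, -0.614, 0.223] pointing down, gripper open.
Joint ranges: [-2.58, 2.58], [-0.38, 2.09], [-1.3, 1.39], [0.25, 2.4], [-1.5, 4.64], [0.08, 2.09], [-2.65, 2.65]. Speed limits (rad/s): [2.22, 2.22, 2.79, 2.79, 3.14, 3.14, 3.14].

## Interface

Orientations are given as a rotation vector (axis times angle).
In Python, from workcell import bot gives the robot as it stands. The module is installed in compiled form; this text tells all that it offers.
- The arm moves only by the tool servo_tool, never from a script. Its argument "deltas" is a list of rows, each a list of 4 numbers: the shift along the tool's x, y, z in mm, then the turn about the tool's z in rad. A call has 1 to 20 rows; each row is the pose to reach, as a shift and turn from the pose commanded when the call began, along the tool's axes at that moment; what a row does not reach only later rows make up. A row lasts 1/8 s, in which the tool goes at most 62.5 mm and 10.7 degrees, less where a joint would pass 70% of its speed; a pose out of reach is approached as far as the arm can. A call with a gripper value outside its range is refused whole. "gripper" is the finger opening in mm, from 0 to 87, set as the call begins (left out, the last holds). The fingers move at their own pace and stop on an object; "grip_force" is the grip in N (left out, the last holds). Time passes only in rows, so rows that repeat a pose let the fingers close. It gives the time, the measured TCP pose, the force, the opening and the grip force at its end, in the units of the state.
- bot.read_state(): the state, without advancing time (a new reading comes with each control period).
- bot.grab_frame(name): name is "side" or "top" or "wrist"; returns a dict with "img" (420x560x3 uint8, blue, green, red), "range_z" (420x560 float32, m along the optical axis (not along the pixel's ray), 0 where there is no reading), "vertical_fov" (degrees; the focal length in pixels is half the picture's height over the tangent of half this angle, whatever the lens; pixels are square), "cx", "cy" (the principal point, pixels), "pose" (4x4, takes a point from camera to world coordinates). Camera axes: x right, y up, looking along -z (the intrinsics and any distortion apply to the point x, -y, -z); pixel columns grow to the right and rows downward; lengths in m; the calibration is good to about 2 mm. A picture is of the moment at which its call begins.
- bot.hand_in(): hands the job in; it is judged then, once.
Trained networks look in the newest picture that a camera, given by its name, has taken for a name from the list of things; names that differ only in an ending like _2 or _b are one class to them, and where a whole thing is asked for, a point or a joint stands for the part that bears it (a point fixed in the world has none). Each returns a list of dicts, best first, with "conf" (0 to 1); they miss things now and then, are a little off and sometimes report something else, mostly with a low value. They report only what shows in the picture. A call takes as long as a camera call.
- bot.silhouettes(name, camera): "mask" (420x560 bool, what is visible of it) and "box" ([left, top, right, bottom] in pixels, round what is visible of it).
- bot.place_of(name, camera): "at" ([column, row] in pixels: a listed point, or the origin of a listed thing).
The state is a dict: "time_s": time; "joint_pos": joint angles; "qvel": joint speeds; "tau": joint torques, N m; "position": TCP position; "orientation": TCP orientation; "force": force on the tool from outside, world axes, zero at the start; "moment": the same for the moment, N m; "grip_width": opening from 0.0 (shut) to 1.0 (fully open); "finger_force": force on a finger pad.
Only numpy, scipy, OpenCV 4.12 (cv2) and the standard library are available. Lean on these libraries where they do the work, as an engineer would, in place of code of your own. Each camera call takes 0.05 s, during which the arm holds its last target. There are 200 camera calls.

## Working session

There is one attempt and no reset: what is moved stays moved. The work goes in short steps, Python scripts to look and compute and a tool call to move; the robot and the scene stay as the last step left them, time stands still between calls to the robot, and variables do not carry over. Pictures are saved under pics/ and viewed, at most 11 in all, crops included, and the job is handed in when it is done.

Besides the shell and the picture viewer there is one more tool, called after ">>>" as name([rows], argument=value, ...), one row to a line, values as JSON. servo_tool: Moves the arm, as the interface text tells. Its arguments: {"type":"object","properties":{"deltas":{"type":"array"},"gripper":{"type":"number"},"grip_force":{"type":"number"}},"required":["deltas"]}

```bash
mkdir -p pics; cat > h.py <<'E'
import numpy as np, cv2, json
from scipy.spatial.transform import Rotation as R
from workcell import bot
def grab(n):
    f=bot.grab_frame(n); f['f']=210/np.tan(np.radians(f['vertical_fov']/2)); return f
def unp(f,u,v,z=None,plane=None):
    d=np.array([(u-f['cx'])/f['f'],-(v-f['cy'])/f['f'],-1.]); P=f['pose']
    if plane is not None:
        w=P[:3,:3]@d; return P[:3,3]+w*(plane-P[2,3])/w[2]
    return P[:3,:3]@(d*z)+P[:3,3]
def cloud(f,m):
    v,u=np.nonzero(m&(f['range_z']>0)); z=f['range_z'][v,u]
    d=np.c_[(u-f['cx'])/f['f'],-(v-f['cy'])/f['f'],-np.ones(len(u))]*z[:,None]
    return d@f['pose'][:3,:3].T+f['pose'][:3,3]
def proj(f,p):
    c=f['pose'][:3,:3].T@(np.array(p)-f['pose'][:3,3]); return f['cx']+f['f']*c[0]/-c[2], f['cy']-f['f']*c[1]/-c[2]
E
cat > a.py <<'E'
from h import *
s=bot.read_state(); print({k:np.round(v,3).tolist() for k,v in s.items()}); print(R.from_rotvec(s['orientation']).as_matrix().round(3))
ims=[]
for n in ['top','side']:
    f=grab(n); print(n,f['f'],f['cx'],f['cy'],f['pose'].round(3).tolist(),[k for k in f])
    cv2.imwrite(f'pics/{n}.png',f['img'])
    for t in ['block_0','gate','gate_grip','dowel_left','dowel_right','mouth','feeder','gate_seat','sealer','timer','burs']:
        r=bot.place_of(t,n)
        for q in r[:5]:
            u,v=q['at']; z=f['range_z'][int(np.clip(v,0,419)),int(np.clip(u,0,559))]
            print(t,round(q['conf'],2),np.round(q['at'],1),unp(f,u,v,z).round(4) if z>0 else None)
E
python3 a.py
```

```text
{'time_s': 0.0, 'joint_pos': [1.136, 0.334, 0.04, 1.466, -0.013, 1.343, -0.059], 'qvel': [0.0, -0.001, -0.001, -0.001, -0.002, 0.0, 0.002], 'tau': [0.001, -65.636, 1.336, -40.381, -0.06, 0.045, 0.0], 'position': [0.214, -0.613, 0.222], 'orientation': [-3.096, -0.525, 0.001], 'force': [-0.647, 0.371, 0.232], 'moment': [0.023, 0.027, -0.021], 'finger_force': 0.0, 'grip_width': 1.001}
[[ 0.944  0.33  -0.001]
 [ 0.33  -0.944  0.001]
 [-0.    -0.002 -1.   ]]
top 422.2305028874634 271.7491940054722 212.2101988215019 [[0.016, 0.982, -0.189, 0.387], [-1.0, 0.017, 0.008, -0.189], [0.011, 0.189, 0.982, 0.991], [0.0, 0.0, 0.0, 1.0]] ['img', 'range_z', 'vertical_fov', 'cx', 'cy', 'pose', 'f']
block_0 0.73 [333.4 229.1] [ 0.5351 -0.3407  0.0246]
block_0 0.51 [336.3 233. ] [ 0.5233 -0.3441  0.044 ]
block_0 0.5 [337.8 216.5] [ 0.5623 -0.3489  0.0389]
block_0 0.43 [334.1 248.4] [ 0.4886 -0.3392  0.0405]
block_0 0.38 [143.6 250.2] [0.4783 0.0921 0.0308]
gate 0.91 [209.7 239. ] [ 0.5035 -0.0596  0.0536]
gate_grip 0.84 [209.9 237. ] [ 0.5081 -0.0598  0.0533]
gate_grip 0.61 [360.7 227.3] [ 0.5376 -0.400
[... 1071 characters left out ...]
277  0.028 ]
gate_grip 0.97 [281.7 269.3] [ 0.5079 -0.0457  0.0458]
dowel_left 0.71 [318.9 186.7] [ 0.5725 -0.338   0.0374]
dowel_left 0.17 [334.4 193. ] [ 0.5272 -0.3349  0.0378]
dowel_right 0.84 [341.9 173.1] [ 0.566  -0.4747 -0.0013]
dowel_right 0.57 [370.3 173.6] [ 0.4875 -0.4835  0.0215]
mouth 0.7 [310.8 186.2] [ 0.5917 -0.3302  0.0363]
mouth 0.24 [251.8 220.7] [ 0.6548 -0.1527  0.0243]
feeder 0.86 [311.5 192.6] [ 0.586  -0.3249  0.0212]
gate_seat 0.84 [332.1 193.8] [ 0.5343 -0.338   0.0301]
sealer 0.96 [370.5 173.4] [ 0.4873 -0.4841  0.0219]
timer 0.83 [254.  344.9] [0.4661 0.1166 0.0339]
burs 0.6 [252.3 219.8] [ 0.6592 -0.161   0.0186]
burs 0.54 [348.4 206. ] [ 0.4837 -0.3283  0.0191]
```

```bash
python3 -c "
import cv2
a=cv2.imread('pics/top.png')[110:330,110:450];cv2.imwrite('pics/top_c.png',cv2.resize(a,None,fx=2.3,fy=2.3,interpolation=3))"
```

```text
(no output)
```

View pics/top_c.png

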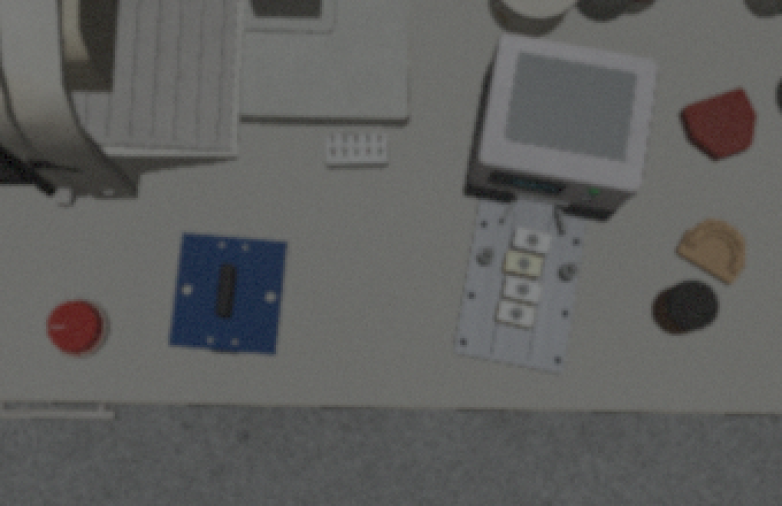

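View pics/side.png

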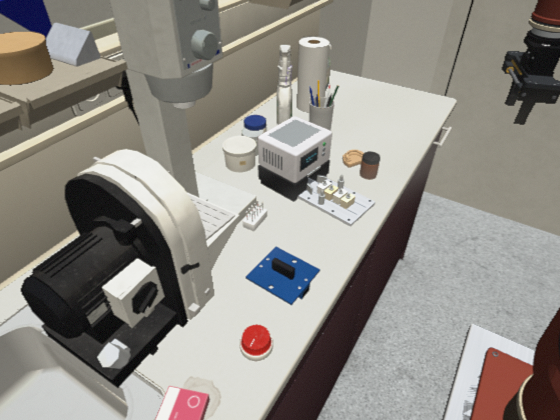

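The top view shows the bed with the four blocks between the dowels at crop (485,256) and (568,271), the mouth above them, the gate at (228,293) and the timer at left. The side view shows the same layout. The servo tool can't tilt the gripper, so I'm measuring the geometry before choosing how to push.

```bash
cat > b.py <<'E'
from h import *
f=grab('top')
a=unp(f,321,218.8,plane=.0585);b=unp(f,358.7,225.7,plane=.0585)
d=(a-b)[:2]; print('dowels',a,b,np.linalg.norm(d)); yaw=np.arctan2(-d[0],d[1]); print('yaw',yaw)
c=(a+b)[:2]/2; X=np.array([np.cos(yaw),np.sin(yaw)]); print('feeder O',c+.06*X)
print('mouth',unp(f,342.2,203.4,plane=.015))
for n in ['block_0']:
  for q in bot.silhouettes(n,'top')[:6]:
    p=cloud(f,q['mask']); t=p[(p[:,2]>.035)&(p[:,2]<.043)]
    if len(t)>15: r=cv2.minAreaRect((t[:,:2]*1000).astype(np.float32)); print(round(q['conf'],2),q['box'],len(t),r)
q=bot.silhouettes('gate','top')[0]; p=cloud(f,q['mask']); print(np.percentile(p[:,2],[5,50,95]),cv2.minAreaRect((p[:,:2]*1000).astype(np.float32)),q['conf'])
print(unp(f,209.9,237,plane=.043))
q=bot.silhouettes('gate_grip','top')[0]; print(q['box'],q['conf'],q['mask'].sum())
# feeder silhouettes: panel
print(proj(f,[*(c+.06*X),.15]))
E
python3 b.py
```

```text
dowels [ 0.55275172 -0.30775925  0.0585    ] [ 0.53854555 -0.39221313  0.0585    ] 0.08564037331186253
yaw -0.16665200589364043
feeder O [ 0.60481738 -0.35993909]
mouth [ 0.59841239 -0.36376609  0.015     ]
0.66 [331.6, 228.5, 347.6, 244.6] 121 ((517.9393920898438, -345.4629821777344), (35.869789123535156, 19.80506706237793), 78.11552429199219)
0.56 [325.7, 219.5, 344.6, 229.9] 119 ((544.0032958984375, -346.9460144042969), (35.115474700927734, 19.668598175048828), 78.64021301269531)
0.45 [330.4, 212.6, 349.8, 224.9] 108 ((564.086181640625, -355.3977355957031), (35.27336883544922, 24.53468894958496), 78.64421081542969)
0.44 [325.2, 243.2, 341.3, 254.9] 121 ((493.8654479980469, -338.81494140625), (34.763404846191406, 19.769853591918945), 78.82514190673828)
[0.0235248  0.02782824 0.05286292] ((513.3944091796875, -50.03931427001953), (113.1826400756836, 124.57188415527344), 86.00230407714844) 0.63
[ 0.50937923 -0.0584228   0.043     ]
[185.5, 211.9, 232.1, 262.1] 0.88 2228
(np.float64(351.7767715154666), np.float64(186.59330582882902))
```

>>> servo_tool([
  [20,-12,0,0.03],
  [60,-38,0,0.1],
  [105,-67,0,0.18],
  [150,-96,0,0.26],
  [195,-125,0,0.34],
  [240,-153,0,0.42],
  [280,-178,0,0.49],
  [303,-193,0,0.516],
  [303,-193,0,0.516],
  [303,-193,0,0.516],
], gripper=0)

```text
time_s: 2.65
position: [0.4361, -0.3324, 0.2226]
orientation: [3.128, -0.283, -0.0]
force: [-0.6, -0.1, -0.1]
grip_width: 0.021
finger_force: 0.0
```

```bash
cat > w.py <<'E'
from h import *
import sys
s=bot.read_state(); print(s['time_s'],s['position'].round(4) if hasattr(s['position'],'round') else s['position'],R.from_rotvec(s['orientation']).as_matrix().round(3).tolist(),s['force'],s['grip_width'])
f=grab('wrist'); print(f['f'],f['cx'],f['cy'],f['pose'].round(3).tolist())
cv2.imwrite(sys.argv[1],f['img'])
import pickle; pickle.dump(f,open('w.pkl','wb'))
for t in sys.argv[2:]:
    for q in bot.place_of(t,'wrist')[:5]: print(t,round(q['conf'],2),np.round(q['at'],1))
E
python3 w.py pics/w1.png dowel_left dowel_right mouth block_0
```

```text
2.65 [ 0.4361 -0.3324  0.2226] [[0.984, -0.18, -0.0], [-0.18, -0.984, -0.0], [-0.0, 0.0, -1.0]] [-0.60654836 -0.11107761 -0.13005633] 0.020586042008210327
337.87326285898405 275.022909084631 210.84413536493955 [[-0.179, 0.948, 0.264, 0.509], [-0.984, -0.173, -0.047, -0.345], [0.001, -0.268, 0.963, 0.384], [0.0, 0.0, 0.0, 1.0]]
dowel_left 0.87 [225.9  74. ]
dowel_right 0.84 [324.3  71.9]
dowel_right 0.63 [269.8  81.5]
mouth 0.72 [273.9  17.6]
block_0 0.97 [271.6  80.6]
block_0 0.86 [272.6 107.2]
block_0 0.81 [268.5 134.2]
block_0 0.62 [273.2  56.6]
```

View pics/w1.png

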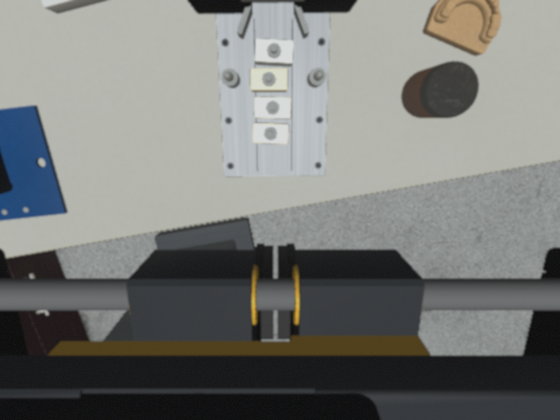

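The wrist view shows the bed with dowels at (230,76) and (317,76), the four blocks at (274,51), (269,79), (272,107) and (270,133), and the cheeks at (247,22) and (301,22).

```bash
cat > c.py <<'E'
from h import *
import pickle
f=pickle.load(open('w.pkl','rb'))
m=np.zeros((420,560),bool); m[:190,150:400]=1
p=cloud(f,m)*1000
def rect(t): return [np.round(v,1).tolist() if not np.isscalar(v) else round(v,2) for v in cv2.minAreaRect(t[:,:2].astype(np.float32))]
bed=p[(p[:,2]>10)&(p[:,2]<20)]; print('bed z',np.median(bed[:,2]),rect(bed))
print('table z',np.median(p[(abs(p[:,2])<8)][:,2]))
Y=-.18; Rm=np.array([[np.cos(Y),np.sin(Y)],[-np.sin(Y),np.cos(Y)]])
for q in bot.silhouettes('block_0','wrist')[:6]:
    t=cloud(f,q['mask'])*1000; top=t[(t[:,2]>35)&(t[:,2]<43)]
    if len(top)>30: print('block',round(q['conf'],2),len(top),np.median(top[:,2]).round(1),rect(top))
h=p[(p[:,2]>40)&(p[:,2]<62)]
lab=cv2.partition((h[:,:2]/12).astype(np.float32).tolist()) if 0 else None
for uv in [(225.9,74),(324.3,71.9)]:
    print('dowel tip net',unp(f,*uv,plane=.0585)*1000)
mm=np.zeros((420,560),bool)
for c in [(230,76),(317,76)]:
    mm[:]=0; mm[c[1]-16:c[1]+17,c[0]-16:c[0]+17]=1
    t=cloud(f,mm)*1000; 
    for lo,hi in [(36,43),(43,60)]:
        k=t[(t[:,2]>lo)&(t[:,2]<hi)]; print('dowel',c,lo,len(k),k[:,:2].min(0).round(1),k[:,:2].max(0).round(1),k.mean(0).round(1) if len(k) else '')
pan=cloud(f,np.ones((420,560),bool)); pan=pan[(pan[:,2]>.06)&(pan[:,0]>.57)]*1000
print('panel',len(pan), pan.min(0),pan.max(0))
E
python3 c.py; python3 -c "
import cv2
a=cv2.imread('pics/w1.png')[0:190,200:350];cv2.imwrite('pics/w1c.png',cv2.resize(a,None,fx=3.1,fy=3.1,interpolation=2))"
```

```text
bed z 14.563769650663112 [[531.8, -348.0], [146.6, 170.7], 79.57]
table z -0.499728436142044
block 0.9 690 38.6 [[494.3, -338.7], [35.6, 19.9], 77.55]
block 0.88 770 38.7 [[544.5, -346.4], [34.9, 19.2], 79.64]
block 0.79 734 38.7 [[518.1, -345.4], [35.5, 19.8], 77.99]
block 0.72 840 38.6 [[568.2, -355.7], [35.9, 20.4], 76.94]
block 0.52 973 38.9 [[573.7, -355.8], [147.9, 72.4], 79.94]
dowel tip net [ 553.10730813 -308.91416379   58.5       ]
dowel tip net [ 538.9917092 -396.2773138   58.5      ]
dowel (230, 76) 36 169 [ 545.  -317.8] [ 560.3 -301.9] [ 552.1 -310.4   40.4]
dowel (230, 76) 43 75 [ 548.9 -313.6] [ 556.3 -306.4] [ 552.  -310.4   53.8]
dowel (317, 76) 36 168 [ 530.6 -400.2] [ 546.3 -384.4] [ 538.1 -391.6   40.5]
dowel (317, 76) 43 74 [ 534.5 -395.8] [ 542.3 -388.4] [ 537.9 -391.6   54.1]
panel 65 [ 597.76867035 -386.84088891   61.04009608] [ 606.63398321 -335.42853239   64.86598915]
```

View pics/w1c.png

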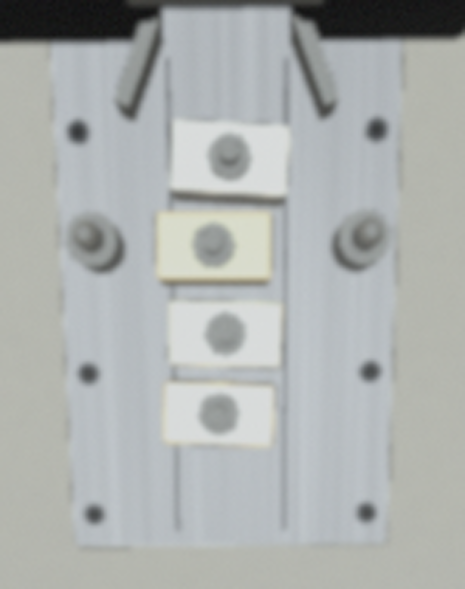

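>>> servo_tool([
  [8,1,30,0],
  [18,1,80,0],
  [18,1,130,0],
  [18,1,170,0],
  [18,1,192,0],
  [18,1,200,0],
  [22,1,200,0],
  [30,1,200,0],
  [40,1,200,0],
  [50,1,200,0],
  [60,1,200,0],
  [70,1,200,0],
  [80,1,200,0],
  [88,1,200,0],
  [96,1,200,0],
])

```text
time_s: 4.82
position: [0.5313, -0.3499, 0.0224]
orientation: [-3.129, 0.283, 0.0]
force: [-1.0, 0.1, 0.3]
grip_width: 0.006
finger_force: 0.5
```

```bash
cat > d.py <<'E'
from h import *
import sys,pickle
Y=-.175; X=np.array([np.cos(Y),np.sin(Y)]);L=np.array([-np.sin(Y),np.cos(Y)]); C=np.array([545.5,-351.1])
def fr(p): d=np.asarray(p)[...,:2]-C; return np.stack([d@X-60,d@L],-1).round(1).tolist()
if __name__=='__main__':
    s=bot.read_state(); print(s['time_s'],'tcp feeder',fr(np.array(s['position'])*1000),s['position'][2],s['force'])
    f=grab('wrist'); cv2.imwrite(sys.argv[1],f['img']); pickle.dump(f,open('w.pkl','wb'))
    for q in bot.silhouettes('block_0','wrist')[:6]:
        t=cloud(f,q['mask'])*1000; top=t[(t[:,2]>34)&(t[:,2]<43)]
        if len(top)>30:
            r=cv2.minAreaRect(top[:,:2].astype(np.float32)); print('block',round(q['conf'],2),len(top),np.median(top[:,2]).round(1),fr(r[0]),np.round(r[1],1),round(r[2],1))
E
python3 d.py pics/w2.png
```

```text
4.825 tcp feeder [-74.2, -1.3] 0.022428839115094714 [-1.02512751  0.0736533   0.25458828]
block 0.84 3380 38.7 [-32.2, 1.3] [36.4 20.8] 81.3
block 0.63 3092 38.8 [-14.2, 3.6] [36.4 17.9] 82.6
block 0.59 2643 38.8 [-52.0, 4.1] [36.1 20.1] 78.5
```

View pics/w2.png

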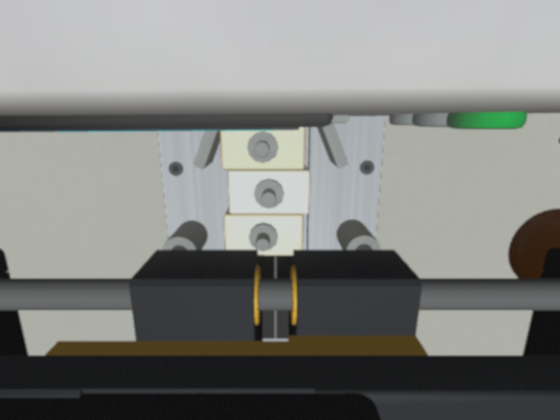

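The row is closed up and straight. The rear block's back edge is at about row 255, and the front block is already in the mouth.

>>> servo_tool([
  [4,0,0,0],
  [8,0,0,0],
  [12,0,0,0],
  [16,0,0,0],
  [20,0,0,0],
  [24,0,0,0],
  [28,0,0,0],
  [30,0,0,0],
  [30,0,0,0],
])

```text
time_s: 6.05
position: [0.5608, -0.3552, 0.0225]
orientation: [-3.129, 0.283, -0.001]
force: [-2.4, 0.8, -1.3]
grip_width: 0.002
finger_force: 0.6
```

```bash
python3 d.py pics/w3.png
```

```text
6.05 tcp feeder [-44.2, -1.3] 0.022502752417603127 [-2.44607701  0.76939542 -1.28397733]
```

>>> servo_tool([
  [-8,0,0,0],
  [-25,0,-10,0],
  [-45,0,-60,0],
  [-65,0,-110,0],
  [-85,0,-150,0],
  [-90,0,-160,0],
  [-90,0,-160,0],
], gripper=40)

```text
time_s: 7.02
position: [0.472, -0.3391, 0.1831]
orientation: [3.128, -0.283, 0.002]
force: [0.0, 1.1, -1.3]
grip_width: 0.456
finger_force: 0.0
```

```bash
python3 d.py pics/w4.png
```

```text
7.025 tcp feeder [-134.5, -1.0] 0.18307125948122868 [ 0.01382428  1.09787512 -1.30385095]
block 0.88 756 38.7 [-5.8, 0.7] [35.2 14.9] 79.2
block 0.77 1069 38.6 [-22.3, 3.5] [35.8 20.6] 79.6
```

View pics/w4.png

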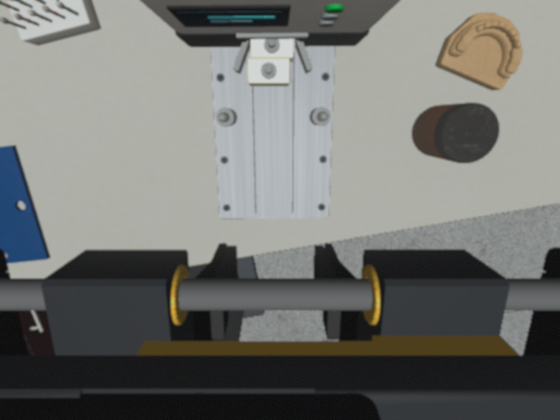

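Two blocks still show: the rear one at (269,70) and the next at (271,47) in the mouth. Dowels are at (226,116) and (320,115). The gripper body can't go further because of the panel, so the gate's foot will do the last 30 mm or so. Its foot overlaps the top of the block while the plate clears the dowel tips.

```bash
cat > e.py <<'E'
from h import *
import pickle
f=pickle.load(open('w.pkl','rb')); P=[]
for c in [(227,117),(321,116)]:
    mm=np.zeros((420,560),bool); mm[c[1]-16:c[1]+17,c[0]-16:c[0]+17]=1
    t=cloud(f,mm)*1000
    for lo,hi in [(37,43),(45,60)]:
        k=t[(t[:,2]>lo)&(t[:,2]<hi)]; q=(k[:,:2].min(0)+k[:,:2].max(0))/2; print(lo,len(k),q.round(1),(k[:,:2].max(0)-k[:,:2].min(0)).round(1),cv2.minEnclosingCircle(k[:,:2].astype(np.float32)))
m=np.zeros((420,560),bool); m[60:225,200:350]=1
b=cloud(f,m)*1000; b=b[(b[:,2]>12)&(b[:,2]<18)]
print(cv2.minAreaRect(b[:,:2].astype(np.float32)),np.median(b[:,2]))
E
python3 e.py
```

```text
37 196 [ 553.  -309.8] [15.5 15.8] ((552.8517456054688, -309.7988586425781), 7.952201843261719)
45 82 [ 552.8 -310. ] [7.7 7.3] ((552.8731689453125, -309.9072570800781), 3.912698268890381)
37 193 [ 538.4 -392.2] [15.4 15.4] ((538.4705810546875, -392.34722900390625), 7.959461212158203)
45 83 [ 538.6 -391.8] [7.6 6.9] ((538.4884033203125, -392.0688171386719), 3.9036619663238525)
((520.7789916992188, -346.7465515136719), (112.02052307128906, 149.42855834960938), 80.0746841430664) 14.61158676593452
```

>>> servo_tool([
  [-8,-20,-5,0],
  [-20,-65,-20,-0.02],
  [-32,-110,-20,-0.04],
  [-45,-155,-20,-0.06],
  [-56,-200,-20,-0.08],
  [-66,-240,-20,-0.1],
  [-72,-270,-20,-0.1],
  [-72,-270,-20,-0.1],
  [-72,-270,-20,-0.1],
])

```text
time_s: 8.25
position: [0.449, -0.0604, 0.2021]
orientation: [3.139, -0.125, -0.001]
force: [0.1, 0.1, 0.8]
grip_width: 0.459
finger_force: 0.0
```

```bash
python3 w.py pics/w5.png gate_grip gate
```

```text
8.25 [ 0.449  -0.0604  0.2021] [[0.997, -0.08, -0.001], [-0.08, -0.997, -0.0], [-0.001, 0.0, -1.0]] [0.14172308 0.1447222  0.81123525] 0.45901488876998603
337.87326285898405 275.022909084631 210.84413536493955 [[-0.079, 0.96, 0.268, 0.523], [-0.997, -0.076, -0.021, -0.066], [0.001, -0.269, 0.963, 0.364], [0.0, 0.0, 0.0, 1.0]]
gate_grip 0.67 [257.9 131.7]
gate 0.86 [262.5 127.4]
```

View pics/w5.png

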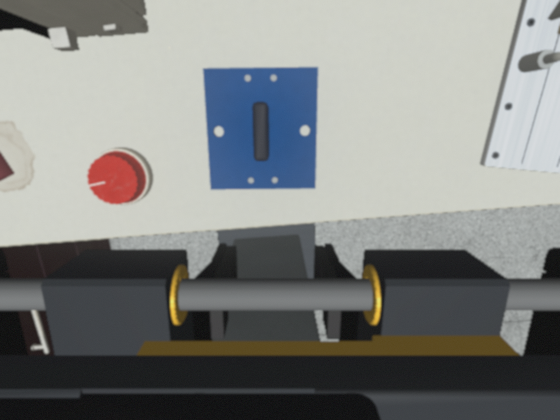

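The gate sits at (262,130) with holes at (219,131) and (305,130). The bar grip runs from (260,103) to (262,158).

```bash
cat > g.py <<'E'
from h import *
import pickle
f=pickle.load(open('w.pkl','rb'))
m=np.zeros((420,560),bool); m[50:205,190:335]=1
p=cloud(f,m)*1000
pl=p[(p[:,2]>20)&(p[:,2]<35)]; r=cv2.minAreaRect(pl[:,:2].astype(np.float32)); print('plate',np.median(pl[:,2]),r)
g=p[(p[:,2]>50)]; print('grip',np.median(g[:,2]),len(g),cv2.minAreaRect(g[:,:2].astype(np.float32)))
im=cv2.cvtColor(f['img'],cv2.COLOR_BGR2HSV)
w=((im[...,1]<90)&(im[...,2]>120)).astype(np.uint8); w[:60]=0; H=[]
n,l,s,c=cv2.connectedComponentsWithStats(w)
for i in range(1,n):
    if 10<s[i,4]<200 and 205<c[i][0]<318 and 65<c[i][1]<190: print(c[i].round(1),s[i,4],(unp(f,*c[i],plane=.029)*1000).round(1))
E
python3 g.py
```

```text
plate 28.60495607001323 ((510.8987121582031, -52.54972839355469), (106.32184600830078, 114.2999496459961), 86.05535888671875)
grip 56.04267201637139 900 ((511.16204833984375, -52.58372116088867), (13.904111862182617, 51.548152923583984), 86.3167953491211)
[247.2  77.6] 48 [559.5 -43.5  29. ]
[273.1  77.5] 46 [557.6 -67.4  29. ]
[218.3 130.9] 112 [513.8 -10.7  29. ]
[304.6 130.3] 116 [507.7 -93.8  29. ]
[250.3 180. ] 40 [463.6 -36.8  29. ]
[274.1 179.8] 40 [461.9 -60.6  29. ]
```

>>> servo_tool([
  [15,-4,30,-0.005],
  [40,-9,80,-0.01],
  [61,-12.7,125,-0.011],
  [61,-12.7,158,-0.011],
  [61,-12.7,170,-0.011],
  [61,-12.7,170,-0.011],
  [61,-12.7,170,-0.011],
])

```text
time_s: 9.28
position: [0.5122, -0.053, 0.0341]
orientation: [3.139, -0.109, 0.004]
force: [0.0, -0.8, -0.3]
grip_width: 0.464
finger_force: 0.0
```

>>> servo_tool([
  [0,0,0,0],
  [0,0,0,0],
  [0,0,0,0],
  [0,0,0,0],
  [0,0,0,0],
  [0,0,0,0],
], gripper=5, grip_force=50)

```text
time_s: 10.02
position: [0.5114, -0.0527, 0.0327]
orientation: [-3.14, 0.109, -0.0]
force: [-1.8, 0.7, 2.8]
grip_width: 0.155
finger_force: 49.9
```

>>> servo_tool([
  [0,0,-8,0],
  [0,0,-30,0],
  [1,15,-60,0],
  [2,50,-85,0.02],
  [4,90,-85,0.04],
  [5,130,-85,0.055],
  [6,170,-85,0.07],
  [8,210,-85,0.085],
  [9,245,-85,0.1],
  [10,272,-85,0.104],
  [10,286,-85,0.104],
  [10,290,-85,0.104],
  [10,290,-85,0.104],
])

```text
time_s: 11.65
position: [0.5015, -0.3417, 0.1175]
orientation: [-3.129, 0.27, 0.0]
force: [0.1, 0.7, -1.7]
grip_width: 0.156
finger_force: 49.9
```

```bash
sed -i 's/^Y=-.175/Y=-.173/; s/545.5,-351.1/545.7,-351.0/' d.py; cat > k.py <<'E'
from d import *
s=bot.read_state(); print('tcp',fr(np.array(s['position'])*1000),s['position'][2],s['force'],R.from_rotvec(s['orientation']).as_matrix().round(4).tolist(),s['grip_width'])
f=grab('wrist'); cv2.imwrite(sys.argv[1],f['img'])
p=cloud(f,np.ones((420,560),bool))*1000; F=np.c_[np.array(fr(p)),p[:,2]]
o=s['position'][2]*1000-32.7
for n,(a,b) in {'plate':(25,33),'grip':(52,60)}.items():
    k=p[(p[:,2]>o+a)&(p[:,2]<o+b)&(abs(F[:,1])<70)&(F[:,0]<0)]
    if len(k)>50:
        A=np.c_[np.array(fr(k)),np.ones(len(k))]; cf=np.linalg.lstsq(A,k[:,2],rcond=None)[0]
        r=cv2.minAreaRect(k[:,:2].astype(np.float32)); print(n,len(k),np.median(k[:,2])-o,'slopes x,y mrad',(cf[:2]*1000).round(1),fr(r[0]),r, A.max(0),A.min(0))
E
python3 k.py pics/w6.png
```

```text
tcp [-105.2, 1.5] 0.1175499784540329 [ 0.14268844  0.6656196  -1.67312604] [[0.9852, -0.1714, -0.0], [-0.1714, -0.9852, 0.0006], [-0.0001, -0.0006, -1.0]] 0.15634491498854763
plate 20358 28.59628270993157 slopes x,y mrad [0.6 4.5] [-77.4, 0.4] ((528.635009765625, -347.56610107421875), (133.12222290039062, 154.7000274658203), 80.08883666992188) [-0.1 67.   1. ] [-154.8  -66.1    1. ]
grip 3155 56.01223036351162 slopes x,y mrad [-6.9 -2.8] [-65.4, 0.2] ((540.4281005859375, -349.8470764160156), (133.11814880371094, 130.682861328125), 80.08771514892578) [-0.1 66.8  1. ] [-130.7  -66.3    1. ]
```

View pics/w6.png

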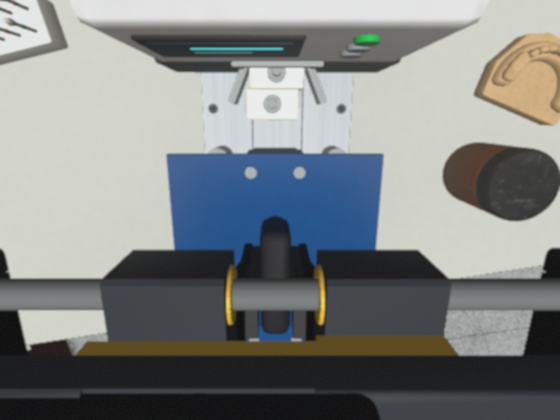

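The gate is level in the grip with its front edge at row 155. The rear block is at (272,103).

>>> servo_tool([
  [0,1,15,0],
  [0,1,32,0],
  [0,1,44,0],
  [0,1,49,0],
  [0,1,49,0],
  [0,1,49,0],
])

```text
time_s: 12.45
position: [0.5013, -0.3439, 0.069]
orientation: [3.129, -0.272, 0.001]
force: [-0.2, 0.1, -1.8]
grip_width: 0.158
finger_force: 49.9
```

```bash
python3 k.py pics/w7.png
```

```text
tcp [-104.9, -0.6] 0.06903032903004366 [-0.21066543  0.06673956 -1.82278209] [[0.985, -0.1724, 0.0007], [-0.1724, -0.985, -0.0004], [0.0007, 0.0003, -1.0]] 0.15751177526892723
plate 20627 28.653748549971624 slopes x,y mrad [5.  4.2] [-77.4, 0.1] ((528.6092529296875, -347.92095947265625), (133.0814971923828, 154.62892150878906), 80.08866119384766) [-0.1 66.6  1. ] [-154.7  -66.4    1. ]
grip 2934 56.193897093382674 slopes x,y mrad [9.2 6. ] [-65.1, 0.5] ((540.7509765625, -349.61151123046875), (133.23614501953125, 130.12484741210938), 80.08906555175781) [-0.1 67.1  1. ] [-130.2  -66.1    1. ]
```

>>> servo_tool([
  [2,0,0.5,0],
  [6,0,0.5,0],
  [10,0,0.5,0],
  [13,0,0.5,0],
  [16,0,0.5,0],
  [19,0,0.5,0],
  [22,0,0.5,0],
  [24,0,0.5,0],
  [25,0,0.5,0],
  [25,0,0.5,0],
])

```text
time_s: 13.75
position: [0.5257, -0.3481, 0.068]
orientation: [-3.13, 0.272, 0.0]
force: [-2.7, -0.2, -2.2]
grip_width: 0.155
finger_force: 49.9
```

```bash
python3 k.py pics/w8.png; python3 d.py pics/w8b.png
```

```text
tcp [-80.2, -0.6] 0.06796075717877201 [-2.72134041 -0.21948408 -2.18714033] [[0.985, -0.1724, -0.0], [-0.1724, -0.985, 0.0001], [-0.0, -0.0001, -1.0]] 0.15493463578076933
plate 19978 28.48771993219644 slopes x,y mrad [1.7 3.9] [-65.0, -0.5] ((540.6741943359375, -350.6336975097656), (106.72026062011719, 129.43980407714844), 79.9951400756836) [-0.3 52.9  1. ] [-129.7  -53.9    1. ]
grip 2477 56.04836016207625 slopes x,y mrad [-8.9 -9.9] [-45.9, -16.3] ((556.8087158203125, -369.49365234375), (37.81519317626953, 124.57559204101562), 51.71593475341797) [-0.1 16.1  1. ] [-105.9  -62.5    1. ]
13.8 tcp feeder [-80.3, -0.6] 0.06796720517676988 [-1.92908857 -0.22886547 -1.97847397]
block 0.83 2265 38.8 [-13.4, 3.5] [35.9 19.9] 80.3
block 0.61 186 38.4 [-3.0, 0.9] [33.2  1.5] 79.3
```

View pics/w8.png

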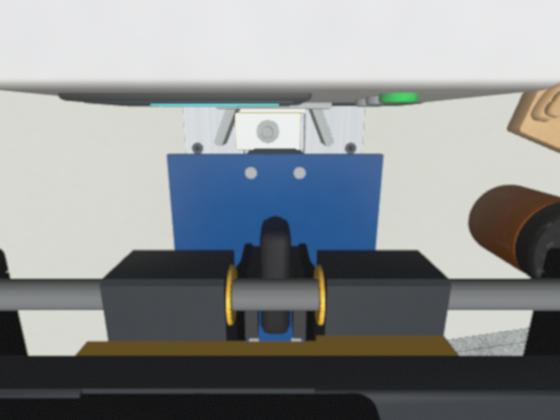

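The foot is pushing the rear block, which shows at (268,130), without tipping it. The force is about 2.7 N, so I'm carrying on.

>>> servo_tool([
  [2,0,-0.2,0],
  [5,0,-0.2,0],
  [8,0,-0.2,0],
  [11,0,-0.2,0],
  [14,0,-0.2,0],
  [17,0,-0.2,0],
  [19,0,-0.2,0],
  [20,0,-0.2,0],
  [21,0,-0.2,0],
  [21,0,-0.2,0],
])

```text
time_s: 15.15
position: [0.5464, -0.3516, 0.0682]
orientation: [-3.13, 0.272, -0.0]
force: [-3.5, -1.4, -1.3]
grip_width: 0.161
finger_force: 49.9
```

>>> servo_tool([
  [0.5,0,0,0],
  [1,0,0,0],
  [1.5,0,0,0],
  [2,0,0,0],
  [2,0,0,0],
])

```text
time_s: 15.78
position: [0.5484, -0.352, 0.0682]
orientation: [-3.13, 0.272, -0.0]
force: [-3.3, -0.1, -2.3]
grip_width: 0.156
finger_force: 49.9
```

```bash
python3 k.py pics/w9.png|head -1; python3 d.py pics/w9b.png
```

```text
tcp [-57.2, -0.5] 0.06823959119650917 [-3.33956888 -0.07275239 -2.31811935] [[0.985, -0.1723, 0.0001], [-0.1723, -0.985, 0.0001], [0.0001, -0.0001, -1.0]] 0.15620200965672593
15.825 tcp feeder [-57.2, -0.5] 0.06826898420223661 [-2.82986224 -0.31365289 -2.82870569]
```

>>> servo_tool([
  [0.3,0,0,0],
  [0.6,0,0,0],
  [0.6,0,0,0],
])

```text
time_s: 16.3
position: [0.5489, -0.3521, 0.0683]
orientation: [-3.13, 0.272, 0.0]
force: [-3.5, -0.5, -1.4]
grip_width: 0.161
finger_force: 49.9
```

>>> servo_tool([
  [0.3,0,0,0],
  [0.5,0,0,0],
  [0.5,0,0,0],
])

```text
time_s: 16.68
position: [0.5491, -0.3522, 0.0682]
orientation: [-3.13, 0.272, 0.001]
force: [-5.3, 0.7, -0.2]
grip_width: 0.161
finger_force: 49.9
```

>>> servo_tool([
  [0.4,0,0,0],
  [0.8,0,0,0],
  [0.8,0,0,0],
])

```text
time_s: 17.05
position: [0.5491, -0.3522, 0.068]
orientation: [-3.129, 0.272, 0.003]
force: [-7.8, 1.7, 0.9]
grip_width: 0.158
finger_force: 49.9
```

>>> servo_tool([
  [0.3,0,0,0],
  [0.6,0,0,0],
  [0.6,0,0,0],
])

```text
time_s: 17.42
position: [0.5492, -0.3522, 0.068]
orientation: [-3.129, 0.272, 0.005]
force: [-10.0, 2.1, 1.7]
grip_width: 0.156
finger_force: 49.9
```

>>> servo_tool([
  [-4,0,0,0],
  [-12,-0.5,-2,0],
  [-27,-0.5,-8,0],
  [-42,-0.5,-15,0],
  [-50,-0.5,-20,0],
  [-51,-0.5,-20,0],
  [-51,-0.5,-20,0],
])

```text
time_s: 18.3
position: [0.5008, -0.3431, 0.0883]
orientation: [3.13, -0.272, 0.001]
force: [-0.3, 0.2, -1.2]
grip_width: 0.155
finger_force: 49.9
```

```bash
python3 k.py pics/w10.png; python3 d.py pics/w10b.png; python3 -c "
import cv2
a=cv2.imread('pics/w10.png')[60:200,170:390];cv2.imwrite('pics/w10c.png',cv2.resize(a,None,fx=3.5,fy=3.5,interpolation=2))"
```

```text
tcp [-105.6, 0.0] 0.08833043643320145 [-0.31088279  0.16068896 -1.24081725] [[0.985, -0.1723, 0.0004], [-0.1723, -0.985, -0.0], [0.0004, -0.0, -1.0]] 0.1547202536788162
plate 19900 28.625885974985223 slopes x,y mrad [-4.6  4.1] [-77.7, 0.3] ((528.3011474609375, -347.6578369140625), (133.07945251464844, 155.32582092285156), 80.09026336669922) [-0.1 66.8  1. ] [-155.4  -66.2    1. ]
grip 3811 56.09027825065617 slopes x,y mrad [ 0.4 -7.1] [-65.7, 0.3] ((540.13623046875, -349.68212890625), (133.8092041015625, 131.30690002441406), 80.09221649169922) [-0.1 67.3  1. ] [-131.4  -66.6    1. ]
18.35 tcp feeder [-105.5, 0.1] 0.08813341352088544 [ 0.38972758 -0.83008752 -1.98109416]
block 0.71 172 37.5 [0.1, 1.9] [33.8  1.2] 80.0
```

View pics/w10c.png

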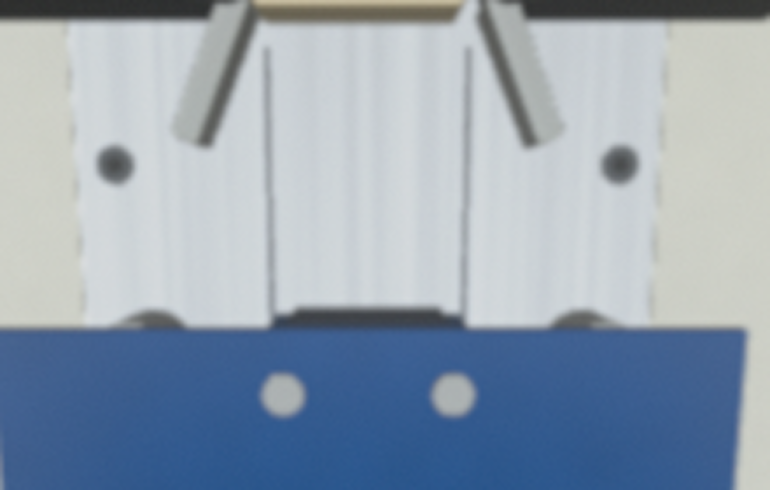

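The row is in, with the rear block's face at crop row 20 level with the panel's foot at row 18, and nothing has tipped. Now to seat the gate.

>>> servo_tool([
  [5,0,0,0],
  [15,0,0,0],
  [26,0,0,0],
  [36,0,0,0],
  [43,0,0,0],
  [45.8,0,0,0],
  [45.8,0,6,0],
  [45.8,0,12,0],
  [45.8,0,16,0],
  [45.8,0,19,0],
  [45.8,0,19,0],
  [45.8,0,19,0],
])

```text
time_s: 19.95
position: [0.5458, -0.3511, 0.0694]
orientation: [3.13, -0.272, 0.0]
force: [-0.8, -0.5, -1.8]
grip_width: 0.154
finger_force: 49.9
```

```bash
cat > s.py <<'E'
from d import *
s=bot.read_state(); print('tcp',fr(np.array(s['position'])*1000),s['position'][2],s['force'],s['moment'])
for n in ['top','side']:
    f=grab(n); cv2.imwrite(f'pics/{sys.argv[1]}_{n}.png',f['img'])
E
python3 s.py s1
```

```text
tcp [-59.9, -0.1] 0.06942319792579675 [-0.83069363 -0.50895043 -1.83079112] [ 0.0150782  -0.01796679 -0.02771097]
```

>>> servo_tool([
  [0.2,0,1,0],
  [0.2,0,2,0],
  [0.2,0,3,0],
  [0.2,0,4,0],
  [0.2,0,5,0],
  [0.2,0,5,0],
])

```text
time_s: 20.8
position: [0.5459, -0.351, 0.0642]
orientation: [-3.13, 0.272, 0.0]
force: [0.1, -0.1, -0.9]
grip_width: 0.157
finger_force: 49.9
```

>>> servo_tool([
  [0,0,1,0],
  [0,0,2,0],
  [0,0,3,0],
  [0,0,4,0],
  [0,0,4,0],
])

```text
time_s: 21.42
position: [0.5459, -0.351, 0.0601]
orientation: [-3.13, 0.272, 0.0]
force: [-0.0, 0.4, -1.5]
grip_width: 0.157
finger_force: 49.9
```

>>> servo_tool([
  [0,0,1,0],
  [0,0,2,0],
  [0,0,3,0],
  [0,0,4,0],
  [0,0,5,0],
  [0,0,5,0],
])

```text
time_s: 22.18
position: [0.5459, -0.351, 0.0551]
orientation: [-3.13, 0.272, 0.0]
force: [0.6, -0.5, -2.3]
grip_width: 0.159
finger_force: 49.9
```

>>> servo_tool([
  [0,0,1,0],
  [0,0,2,0],
  [0,0,3,0],
  [0,0,4,0],
  [0,0,4.6,0],
  [0,0,4.6,0],
])

```text
time_s: 22.92
position: [0.5459, -0.351, 0.0506]
orientation: [-3.13, 0.272, 0.0]
force: [0.1, 1.0, -1.5]
grip_width: 0.155
finger_force: 49.9
```

>>> servo_tool([
  [0,0,0.3,0],
  [0,0,0.6,0],
  [0,0,0.9,0],
  [0,0,1.1,0],
  [0,0,1.1,0],
])

```text
time_s: 23.55
position: [0.5461, -0.3511, 0.0498]
orientation: [3.13, -0.272, 0.0]
force: [-2.1, 1.6, 2.7]
grip_width: 0.152
finger_force: 49.9
```

>>> servo_tool([
  [0,0,0,0],
  [0,0,0,0],
  [0,0,0,0],
  [0,0,0,0],
  [0,0,0,0],
], gripper=30)

```text
time_s: 24.18
position: [0.5459, -0.3511, 0.0495]
orientation: [-3.13, 0.272, 0.0]
force: [-0.3, 0.7, 0.8]
grip_width: 0.341
finger_force: 0.0
```

>>> servo_tool([
  [0,0,-5,0],
  [0,0,-20,0],
  [0,0,-45,0],
  [-20,0,-80,0],
  [-50,0,-110,0],
  [-80,0,-130,0],
  [-90,0,-135,0],
  [-90,0,-135,0],
])

```text
time_s: 25.18
position: [0.4574, -0.3358, 0.1853]
orientation: [3.129, -0.272, 0.002]
force: [-0.1, -0.4, 0.3]
grip_width: 0.344
finger_force: 0.0
```

```bash
cat > v.py <<'E'
from d import *
f=grab('wrist'); cv2.imwrite('pics/end.png',f['img'])
p=cloud(f,np.ones((420,560),bool))*1000; F=np.array(fr(p))
k=(p[:,2]>42)&(p[:,2]<50)&(abs(F[:,1])<54)&(F[:,0]>-125)&(F[:,0]<-2); r=cv2.minAreaRect(p[k][:,:2].astype(np.float32))
A=np.c_[F[k],np.ones(k.sum())]; cf=np.linalg.lstsq(A,p[k][:,2],rcond=None)[0]
print('plate z',np.median(p[k][:,2]),'slopes mrad',cf[:2]*1000,fr(r[0]),r)
k=(p[:,2]>65)&(p[:,2]<80)&(abs(F[:,1])<12)&(abs(F[:,0]+60)<35); print('grip z',np.median(p[k][:,2]),cv2.minAreaRect(F[k].astype(np.float32)))
E
python3 v.py; python3 -c "
import cv2
a=cv2.imread('pics/end.png')[0:250,150:400];cv2.imwrite('pics/endc.png',cv2.resize(a,None,fx=2.4,fy=2.4,interpolation=2))"
```

```text
plate z 45.59639309733943 slopes mrad [-0.58082908 -0.74270761] [-60.3, -0.3] ((545.364990234375, -351.268798828125), (106.34444427490234, 113.96739959716797), 80.02765655517578)
grip z 73.0122707836297 ((-60.35000228881836, -0.3000001907348633), (14.0, 50.900001525878906), 90.0)
```

View pics/endc.png

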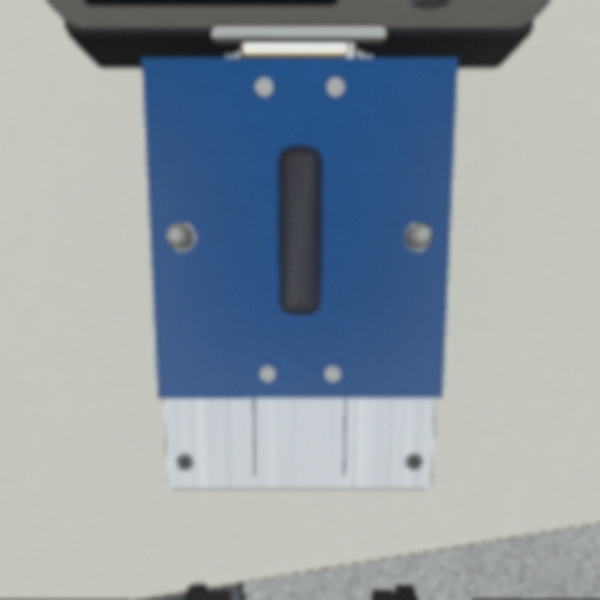

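The gate is seated on both dowels, at (181,236) and (418,236), and level. Its plate top measures 45.6 mm, which matches the seated height given the depth camera's offset of about -0.4 mm.

```bash
python3 -c "
from workcell import bot
print(bot.hand_in())"
```

```text
the job is handed in; nothing more can be done
None
```

The row is pushed in to a firm stop with the last block flush with the panel, the gate is seated level on both dowels and released, and the job was handed in at about 25 s; the servo couldn't tilt the tool, so the gate's foot did the last 30 mm of the push.

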